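# Clear the broken crockery off the chopping block

## Robot

A 7-joint arm with a two-finger parallel gripper is mounted at the origin on the work surface. World frame = base frame: x ahead of the robot, y to its left, z up, the work surface at z = 0. Lengths are in m, angles in rad, forces in N, time in s.
With the tool pointing down it reaches from about 0.4 to 0.875 m from the base axis. Payload 6.5 kg.
Tool frame: the origin (TCP) lies midway between the tips of the shut fingers; the grasp point (between the pads) lies 19 mm behind it; y points along the fingers, z is the direction in which the jaws open and shut, and the axes are right-handed (so a half turn about y gives the same grasp; the last joint's range is limited). The gripper opens to 85 mm and grips with 20 to 120 N. Pads are 22 mm wide; open, the fingers measure 114 mm over their backs; the gripper's body (76 mm by 85 mm) begins 54 mm behind the grasp point. The pads swing forward as they close: fully open they stand 13 mm farther back than shut.
Start: joints at [1.244, 0.536, -0.004, 1.538, 0.003, 1.067, -0.071], TCP at [0.168, -0.628, 0.231] pointing down, gripper open.
Joint ranges: [-2.7, 2.7], [-0.37, 2.16], [-1.27, 1.26], [0.24, 2.4], [-1.31, 4.45], [0.19, 1.91], [-2.76, 2.76]. Speed limits (rad/s): [2.39, 2.39, 3.14, 3.14, 3.14, 3.14, 3.14].

## Interface

Orientations are given as a rotation vector (axis times angle).
In Python, from plant import get_obs, camera, sign_off gives the robot as it stands.
- The arm moves only by the tool apply_moves, never from a script. Its argument "rows" is a list of rows, each an object with "dp": the shift along the tool's x, y, z in m, a list of three; "angular": the turn, a rotation vector about the tool's x, y, z in rad, a list of three. A call has exactly 10 rows; each row shifts and turns the commanded pose from where the row before left it, along the tool's axes as they then stand; what a row does not reach is not made up. A row lasts 1/12 s, in which the tool goes at most 41.7 mm and 7.16 degrees, less where a joint would pass 70% of its speed; a pose out of reach is approached as far as the arm can. A call is refused whole if a number of a shift passes 0.0417 or a number of a turn 0.125, either way. A call with a gripper value outside its range is refused whole. "claw" is the opening, from 0 (shut) to 1 (fully open), set as the call begins (left out, the last holds). The fingers move at their own pace and stop on an object; "squeeze" is the grip in N (left out, the last holds). Time passes only in rows, so rows that do not move let the fingers close, or fill a call up. It gives the time, the measured TCP pose, the force and the opening at its end, in the units of the state.
- get_obs(): the state, without advancing time (a new reading comes with each control period).
- camera(name): name is "side" or "top" or "wrist"; returns a dict with "pixels" (400x640x3 uint8, blue, green, red), "z_map" (400x640 float32, m along the optical axis (not along the pixel's ray), 0 where there is no reading), "mtx" (3x3 intrinsics, pixels), "camera_from_world" (4x4, takes a point from world to camera coordinates). Camera axes: x right, y down, z forward; pixel columns grow to the right and rows downward; lengths in m; the calibration is good to about 2 mm. A picture is of the moment at which its call begins.
- sign_off(): hands the job in, once; it reports no verdict.
The state is a dict: "t": time; "q": joint angles; "qd": joint speeds; "tau": joint torques, N m; "eef_pos": TCP position; "tool_rot": TCP orientation; "contact_force": force on the tool from outside, world axes, zero at the start; "ft_torque": the same for the moment, N m; "opening": finger opening in m.
Only numpy, scipy, OpenCV 4.12 (cv2) and the standard library are available. Lean on these libraries where they do the work, as an engineer would, in place of code of your own. Each camera call takes 0.05 s, during which the arm holds its last target. There are 200 camera calls.

## Task

Some sharp shards of broken crockery lie on the chopping block. Take the wooden scraper block by its grip and sweep all five shards off the chopping block into the steel roasting pan beside it, never touching them with the gripper; then stand the scraper upright again lengthwise on the middle of its cork pad and let go. Leave everything else where it is.

Things in the scene. Friction and masses are not known exactly. Their poses are not given: they have to be found in the camera images.
- block: Fixed thick wooden chopping block, 240 (its x) x 200 (its y) x 45 mm high, flat top without a lip. Origin: centre of its underside, on the bench; z up. The pan stands against one of its two y sides, the storage box against the other; which side is which varies.
- pan: Fixed shallow steel roasting pan, open on top, 260 (x) x 150 (y) x 32 mm high, walls and floor 4 mm, small loop handles at its x ends, its axes parallel to the block's; it stands 2 mm from the block's side with its rim 13 mm lower than the block's top. Origin: centre of its underside.
- storage_box: Fixed shallow grey plastic storage box with two dividers and a few corks in it, 260 (x) x 150 (y) x 42 mm high, against the block's other side from the pan. Origin: centre of its underside. Not for the shards.
- scraper: Wooden scraper block with a steel-shod foot, standing upright on the cork pad: foot 120 (its x) x 28 (y) x 25 mm high, on it a grip 80 (x) x 22 (y) mm rising to 76 mm above the underside. Origin: centre of its underside, z up. Grasp the grip across y. About 180 g.
- cork_pad: Fixed cork pad on the bench, 160 (x) x 90 (y) x 6 mm thick, to the left or the right of the block. Origin: centre of its underside, z up.
- cup: Bystander: yellow ceramic cup, 76 mm wide, 80 mm high, on a stone slab on the other side from the cork pad. Origin: centre of its underside.
- jar: Bystander: glass jar beyond and beside the block, 70 mm wide, 110 mm high. Origin: centre of its underside.
- can: Bystander: metal can beyond and beside the block, 72 mm wide, 100 mm high. Origin: centre of its underside.
- spoon: Bystander: wooden spoon lying on the bench near the robot. Origin: on its underside.
- salt: Bystander: small steel salt shaker beyond the block, 44 mm wide, 75 mm high. Origin: centre of its underside.
- bowl: Bystander: white bowl near the robot, 100 mm wide, 50 mm high. Origin: centre of its underside.
- shard1: White broken-crockery shard lying flat, irregular, about 28 x 20 mm and 9 mm thick, 14 g. Origin: centre of its underside as it starts, z up at the start; it may turn over.
- shard2: White broken-crockery shard lying flat, irregular, about 28 x 20 mm and 9 mm thick, 14 g. Origin: centre of its underside as it starts, z up at the start; it may turn over.
- shard3: White broken-crockery shard lying flat, irregular, about 28 x 20 mm and 9 mm thick, 14 g. Origin: centre of its underside as it starts, z up at the start; it may turn over.
- shard4: White broken-crockery shard lying flat, irregular, about 28 x 20 mm and 9 mm thick, 14 g. Origin: centre of its underside as it starts, z up at the start; it may turn over.
- shard5: White broken-crockery shard lying flat, irregular, about 28 x 20 mm and 9 mm thick, 14 g. Origin: centre of its underside as it starts, z up at the start; it may turn over.
Mind the look-alikes: they are no part of the job. Of the things that look like the scraper, the largest one is meant.

How it is judged:
On the way, in this order (a step that is already met when the one before it is completed fails the run):
1. the scraper is lifted off its cork pad (z of scraper in the frame of cork_pad above 0.03 m), for 0.1 s.
2. all five shards lie in the roasting pan while the scraper is still off its pad (x of shard1 in the frame of pan between -0.126 and 0.126 m and y of shard1 in the frame of pan between -0.071 and 0.071 m and z of each of shard1, shard2, shard3, shard4, shard5 in the frame of pan below 0.028 m and x of shard2 in the frame of pan between -0.126 and 0.126 m and y of shard2 in the frame of pan between -0.071 and 0.071 m and x of shard3 in the frame of pan between -0.126 and 0.126 m and y of shard3 in the frame of pan between -0.071 and 0.071 m and x of shard4 in the frame of pan between -0.126 and 0.126 m and y of shard4 in the frame of pan between -0.071 and 0.071 m and x of shard5 in the frame of pan between -0.126 and 0.126 m and y of shard5 in the frame of pan between -0.071 and 0.071 m and z of scraper in the frame of cork_pad above 0.02 m), for 0.2 s.
At the end, for the whole second after the job is handed in: All five shards lie at rest inside the roasting pan, below its rim, and the scraper stands upright (within 0.1 rad) and at rest on the cork pad, its centre within 25 mm of the pad's centre, its length within 0.35 rad of the pad's length, released (x of shard1 in the frame of pan between -0.126 and 0.126 m and y of shard1 in the frame of pan between -0.071 and 0.071 m and z of each of shard1, shard2, shard3, shard4, shard5 in the frame of pan below 0.028 m and x of shard2 in the frame of pan between -0.126 and 0.126 m and y of shard2 in the frame of pan between -0.071 and 0.071 m and x of shard3 in the frame of pan between -0.126 and 0.126 m and y of shard3 in the frame of pan between -0.071 and 0.071 m and x of shard4 in the frame of pan between -0.126 and 0.126 m and y of shard4 in the frame of pan between -0.071 and 0.071 m and x of shard5 in the frame of pan between -0.126 and 0.126 m and y of shard5 in the frame of pan between -0.071 and 0.071 m and horizontal distance between scraper and cork_pad below 0.025 m and angle between scraper's own z axis and vertical below 0.1 rad and z of scraper in the frame of cork_pad below 0.01 m and angle between the x axis of scraper and the x axis of cork_pad, either way round below 0.35 rad and linear speed of each of scraper, shard1, shard2, shard3, shard4, shard5 below 0.02 m/s); the robot touches nothing.
It fails at once if the gripper or arm touches a shard (contact force between any of the fingers, the arm and shard1 above 0.3 N or contact force between any of the fingers, the arm and shard2 above 0.3 N or contact force between any of the fingers, the arm and shard3 above 0.3 N or contact force between any of the fingers, the arm and shard4 above 0.3 N or contact force between any of the fingers, the arm and shard5 above 0.3 N).
It fails at once if the cup, jar, can, spoon, bowl or salt shaker is moved by more than 25 mm (distance of any of cup, jar, can, spoon, bowl, salt from where it was at the start of the episode above 0.025 m).
It also fails if it takes over 64 s, if anything falls off the work surface, if the arm or the gripper's body presses on something with over 40 N, if the wrist force passes 120 N, or if a joint passes its speed limit or range.

## Working session

There is one attempt and no reset: what is moved stays moved. The work goes in short steps, Python scripts to look and compute and a tool call to move; the robot and the scene stay as the last step left them, time stands still between calls to the robot, and variables do not carry over. Pictures are saved under pics/ and viewed, about 8 in all and at most 12, crops included, and the job is handed in when it is done.

Besides the shell and the picture viewer there is one more tool, called after ">>>" as name(argument=value, ...), one argument or row to a line, values as JSON. apply_moves: Moves the arm, as the interface text tells. Its arguments: {"type":"object","properties":{"rows":{"type":"array"},"claw":{"type":"number"},"squeeze":{"type":"number"}},"required":["rows"]}

```bash
mkdir -p pics
cat > h.py <<'E'
import numpy as np, cv2
from plant import get_obs, camera
def snap(n,f=None):
    c=camera(n)
    if f: cv2.imwrite('pics/'+f,c['pixels'])
    return c
def pts(c):
    z=c['z_map']; K=c['mtx']; v,u=np.indices(z.shape)
    P=np.stack([(u-K[0,2])/K[0,0]*z,(v-K[1,2])/K[1,1]*z,z],-1)
    T=np.linalg.inv(c['camera_from_world'])
    W=P@T[:3,:3].T+T[:3,3]; W[z<=0]=np.nan
    return W
E
python3 - <<'E'
from h import *
o=get_obs()
for k in o: print(k,o[k])
c=snap('top','top1.png'); np.savez('top1.npz',W=pts(c),p=c['pixels'])
print(c['camera_from_world'],c['mtx'])
E
```

```text
t 0.0
q [ 1.24381614  0.53718235 -0.00446083  1.53889386  0.0025872   1.06729727
 -0.07117234]
qd [-0.0010037   0.00231717  0.0007583  -0.00031564 -0.00136192 -0.00267866
  0.00246845]
tau [-1.00677855e-03 -5.83417225e+01  1.04800601e+00 -2.59096599e+01
  1.22379995e-02  9.60114965e-03  1.03885532e-05]
eef_pos [ 0.16742377 -0.62739859  0.23039431]
tool_rot [-0.27354486  2.08421527 -2.08055496]
contact_force [ 0.11303282 -0.35203853  0.73553769]
ft_torque [0.03513574 0.06518006 0.02859243]
opening 0.08538881114716457
[[ 0.00397269 -0.99998403  0.00401996  0.05558608]
 [-0.99846851 -0.00418843 -0.05516425  0.50350233]
 [ 0.05518021 -0.00379465 -0.9984692   1.55923595]
 [ 0.          0.          0.          1.        ]] [[490.13409418   0.         327.55990194]
 [  0.         490.13409418 201.86077852]
 [  0.           0.           1.        ]]
```

View pics/top1.png

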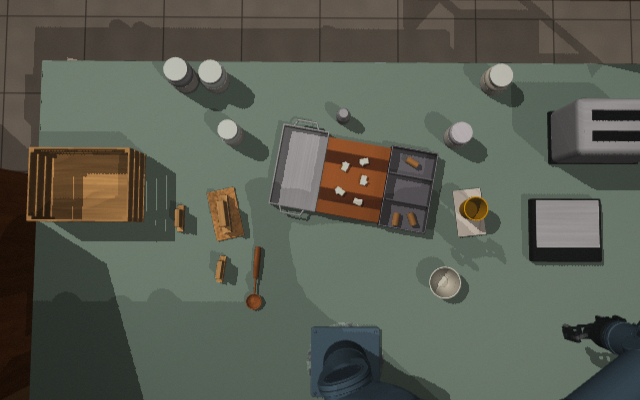

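The top view shows the pan left of the block, at about (300,170), the storage box right at (410,190), and five shards on the block around (345–365, 160–202). Scraper candidates are (224,213) on the cork pad, (180,218) and (221,269) on the bare bench. The first is the largest and stands on the cork. I'll confirm it in a crop and measure it.

Run:
```python
from h import *
d=np.load('top1.npz'); W=d['W']; p=d['p']
cr=cv2.resize(p[115:315,150:450],None,fx=2.6,fy=2.6,interpolation=cv2.INTER_CUBIC); cv2.imwrite('pics/crop1.png',cr)
u0=np.indices(W.shape[:2])
def box(name,m):
    m=m.astype(np.uint8)
    n,l,s,ce=cv2.connectedComponentsWithStats(m)
    for i in range(1,n):
        if s[i,4]<12: continue
        q=W[l==i]; r=cv2.minAreaRect((q[:,:2]*1000).astype(np.float32))
        b=cv2.boxPoints(r)
        print(name,'px',ce[i].round(),s[i,4],'c',np.round(r[0],1),'size',np.round(r[1],1),'ang',round(r[2],1),'zmed %.3f'%np.nanmedian(q[:,2]))
z=W[...,2]; reg=np.zeros(z.shape,bool); reg[110:310,160:500]=1
hsv=cv2.cvtColor(p,cv2.COLOR_BGR2HSV)
block=np.zeros_like(reg); block[125:235,310:400]=1
box('blocktop',block&(abs(z-.045)<.004)&(hsv[...,1]>90))
box('shard',block&(z>.043)&(z<.062)&(hsv[...,1]<90)&(hsv[...,2]>130))
sc=np.zeros_like(reg); sc[180:300,165:250]=1
box('grip',sc&(z>.066)&(z<.1)); box('foot',sc&(z>.022)&(z<.045)); box('scraperall',sc&(z>.016)); box('cork',sc&(z>.003)&(hsv[...,1]>70))
pn=np.zeros_like(reg); pn[115:225,260:335]=1
box('rim',pn&(z>.022)&(z<.04)&(hsv[...,1]<80)); box('floor',pn&(z>-.004)&(z<.010)&(hsv[...,1]<40))
box('all obst',reg&(z>.025))
```

```text
blocktop px [353. 179.] 3351 c [574.4 -23.1] size [201.7 240.3] ang 79.8 zmed 0.045
shard px [363. 161.] 47 c [630.  -55.5] size [19.3 25.2] ang 16.8 zmed 0.053
shard px [345. 166.] 55 c [614.7   5.4] size [19.9 29.8] ang 71.9 zmed 0.054
shard px [363. 180.] 59 c [571.8 -53.2] size [28.5 19.5] ang 0.5 zmed 0.054
shard px [339. 191.] 55 c [535.9  21.6] size [27.8 20.8] ang 57.9 zmed 0.053
shard px [357. 201.] 48 c [503.9 -35. ] size [25.6 17.9] ang 78.3 zmed 0.053
grip px [221. 213.] 211 c [464.4 384.6] size [79.1 23.5] ang 8.6 zmed 0.082
foot px [226. 214.] 173 c [464.6 384.7] size [119.3  30.3] ang 7.7 zmed 0.031
foot px [181. 217.] 44 c [453.3 520.8] size [58.2 11.9] ang 8.3 zmed 0.033
foot px [221. 272.] 16 c [281.5 390.1] size [ 1.7 34.5] ang 84.0 zmed 0.032
scraperall px [224. 213.] 425 c [464.6 384.7] size [119.3  30.3] ang 7.7 zmed 0.064
scraperall px [179. 218.] 193 c [451.1 527.2] size [20.1 80.2] ang 88.0 zmed 0.043
scraperall px [220. 269.] 178 c [290.8 396.1] size [20.4 83.2] ang 82.8 zmed 0.048
cork px [225. 214.] 1236 c [465.1 387.7] size [160.2  91.3] ang 12.6 zmed 0.0
[... 1151 characters left out ...]
7.5 -208.6] size [28.1 18.1] ang 69.0 zmed 0.027
all obst px [271. 190.] 15 c [539.2 237.2] size [ 4.3 32.5] ang 82.3 zmed 0.033
all obst px [223. 213.] 404 c [464.6 384.7] size [119.4  29.7] ang 8.0 zmed 0.069
all obst px [286. 208.] 105 c [482.8 194.3] size [116.8  32.4] ang 70.0 zmed 0.032
all obst px [475. 208.] 348 c [ 482.4 -394.7] size [73.6 73.9] ang 1.5 zmed 0.069
all obst px [178. 217.] 131 c [450.7 528.7] size [18. 54.] ang 89.6 zmed 0.050
all obst px [412. 218.] 36 c [ 452.2 -210.5] size [39.5 18. ] ang 24.7 zmed 0.028
all obst px [219. 269.] 123 c [290.7 396.3] size [16.7 56.3] ang 81.8 zmed 0.052
all obst px [447. 283.] 365 c [ 253.9 -307.7] size [97.4 97.7] ang 14.5 zmed 0.042
```

View pics/crop1.png

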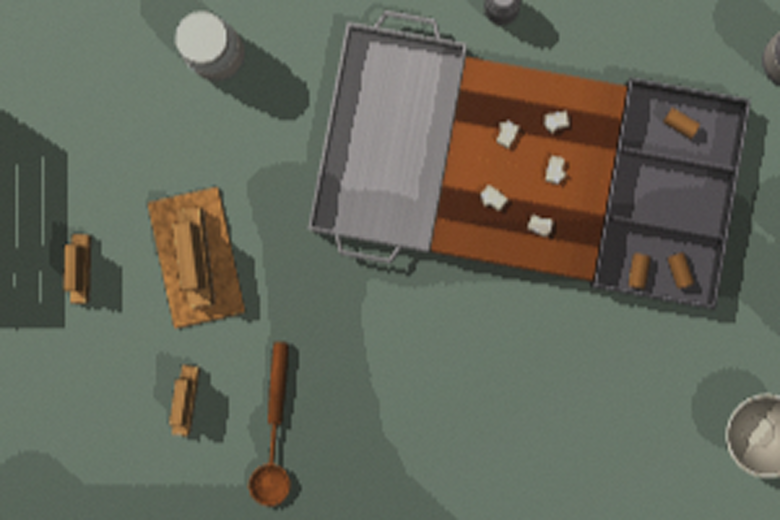

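The crop confirms it: the scraper at crop (190,260) is clearly the largest of the three and stands on the cork. Sizes match too (foot 119×30, grip 79×23, top at z = 0.082). Next I'll work out the moves.

```bash
cat > go.py <<'E'
# usage: go.py x y z heading_deg : prints remaining turn about tool y and shift in tool axes (after turn)
import sys
from h import *
from scipy.spatial.transform import Rotation as R
o=get_obs(); M=R.from_rotvec(o['tool_rot']).as_matrix(); p=np.array(o['eef_pos'])
print('t',round(o['t'],2),'p',p.round(4),'F',np.round(o['contact_force'],1),'open',round(o['opening'],4),'q',np.round(o['q'],2))
hd=lambda M:np.degrees(np.arctan2(M[1,2],M[0,2]))
print('tool x',M[:,0].round(3),'y',M[:,1].round(3),'z',M[:,2].round(3),'zheading',hd(M).round(2))
a=[float(v) for v in sys.argv[1:]]
for i in range(0,len(a),4):
    t=np.array(a[i:i+3]); h=np.radians(a[i+3])
    z=np.array([np.cos(h),np.sin(h),0]); y=np.array([0,0,-1.]); T=np.stack([np.cross(y,z),y,z],1)
    rv=R.from_matrix(M.T@T).as_rotvec()
    print('target',a[i:i+4],'turn',rv.round(4),'dp after turn',(T.T@(t-p)).round(4)); p=t; M=T
E
python3 go.py 0.5 0 0.23 98 .465 .385 .23 98 ; python3 go.py 0.5 0 .23 -82 | tail -1
```

```text
t 0.05 p [ 0.1674 -0.6274  0.2304] F [-0.1 -0.1  0.3] open 0.0856 q [ 1.24  0.54 -0.    1.54  0.    1.07 -0.07]
tool x [-0.966 -0.258  0.   ] y [-0.001  0.002 -1.   ] z [ 0.258 -0.966 -0.002] zheading -75.06
target [0.5, 0.0, 0.23, 98.0] turn [ 3.0000e-04 -3.0204e+00 -2.5000e-03] dp after turn [4.166e-01 4.000e-04 5.750e-01]
target [0.465, 0.385, 0.23, 98.0] turn [0. 0. 0.] dp after turn [0.0189 0.     0.3861]
target [0.5, 0.0, 0.23, -82.0] turn [0.0017 0.1212 0.0002] dp after turn [-4.166e-01  4.000e-04 -5.750e-01]
```

>>> apply_moves(
  rows=[
    {"dp":[0,0,0],"angular":[0,0.121,0]},
    {"dp":[-0.023,0,-0.032],"angular":[0,0,0]},
    {"dp":[-0.023,0,-0.032],"angular":[0,0,0]},
    {"dp":[-0.023,0,-0.032],"angular":[0,0,0]},
    {"dp":[-0.023,0,-0.032],"angular":[0,0,0]},
    {"dp":[-0.023,0,-0.032],"angular":[0,0,0]},
    {"dp":[-0.023,0,-0.032],"angular":[0,0,0]},
    {"dp":[-0.023,0,-0.032],"angular":[0,0,0]},
    {"dp":[-0.023,0,-0.032],"angular":[0,0,0]},
    {"dp":[-0.023,0,-0.032],"angular":[0,0,0]},
  ],
  claw=1,
  squeeze=60,
)

```text
t: 0.88
eef_pos: [0.3326, -0.312, 0.231]
tool_rot: [-0.151, 2.15, -2.149]
contact_force: [1.8, 0.4, 1.0]
opening: 0.0852
```

>>> apply_moves(
  rows=[
    {"dp":[-0.023,0,-0.032],"angular":[0,0,0]},
    {"dp":[-0.023,0,-0.032],"angular":[0,0,0]},
    {"dp":[-0.023,0,-0.032],"angular":[0,0,0]},
    {"dp":[-0.023,0,-0.032],"angular":[0,0,0]},
    {"dp":[-0.023,0,-0.032],"angular":[0,0,0]},
    {"dp":[-0.023,0,-0.032],"angular":[0,0,0]},
    {"dp":[-0.023,0,-0.032],"angular":[0,0,0]},
    {"dp":[-0.023,0,-0.032],"angular":[0,0,0]},
    {"dp":[-0.023,0,-0.032],"angular":[0,0,0]},
    {"dp":[0,0,0],"angular":[0,0,0]},
  ],
)

```text
t: 1.72
eef_pos: [0.4999, 0.0088, 0.2315]
tool_rot: [-0.158, 2.147, -2.137]
contact_force: [-1.0, 0.5, 0.1]
opening: 0.085
```

```bash
python3 go.py .465 .385 .15 -82
```

```text
t 1.72 p [0.4999 0.0088 0.2315] F [-1.   0.5  0.1] open 0.085 q [ 0.2   0.3  -0.36  1.91  0.13  0.94 -1.64]
tool x [-0.989 -0.149 -0.003] y [ 0.003  0.005 -1.   ] z [ 0.149 -0.989 -0.004] zheading -81.41
target [0.465, 0.385, 0.15, -82.0] turn [ 0.0045  0.0103 -0.0033] dp after turn [-0.0178  0.0815 -0.3774]
```

>>> apply_moves(
  rows=[
    {"dp":[-0.002,0,-0.038],"angular":[0,0.01,0]},
    {"dp":[-0.002,0,-0.038],"angular":[0,0,0]},
    {"dp":[-0.002,0,-0.038],"angular":[0,0,0]},
    {"dp":[-0.002,0,-0.038],"angular":[0,0,0]},
    {"dp":[-0.002,0,-0.038],"angular":[0,0,0]},
    {"dp":[-0.002,0,-0.038],"angular":[0,0,0]},
    {"dp":[-0.002,0,-0.038],"angular":[0,0,0]},
    {"dp":[-0.002,0,-0.038],"angular":[0,0,0]},
    {"dp":[-0.002,0,-0.038],"angular":[0,0,0]},
    {"dp":[-0.002,0,-0.036],"angular":[0,0,0]},
  ],
)

```text
t: 2.55
eef_pos: [0.4671, 0.379, 0.2308]
tool_rot: [-0.141, 2.154, -2.155]
contact_force: [0.9, -0.3, 0.7]
opening: 0.0859
```

```bash
python3 - <<'E'
from h import *
c=snap('wrist','w1.png'); W=pts(c); z=W[...,2]
m=((z>.07)&(z<.095)).astype(np.uint8)
n,l,s,ce=cv2.connectedComponentsWithStats(m)
for i in range(1,n):
    if s[i,4]>300:
        q=W[l==i]; r=cv2.minAreaRect((q[:,:2]*1000).astype(np.float32)); print(s[i],np.round(r[0],1),np.round(r[1],1),round(r[2],1),np.median(q[:,2]))
E
python3 go.py .465 .385 .15 -82
```

```text
[   0    0   41  177 4178] [514.  654.7] [ 14.9 147.9] 89.5 0.08217022969110649
[ 301  139   24   83 1896] [466.8 384.4] [79.2 21.9] 7.8 0.08300061350938334
t 2.6 p [0.4639 0.3877 0.2312] F [-1.7  6.1  1.3] open 0.0856 q [-0.43  0.5  -0.47  1.65  0.24  1.05 -2.4 ]
tool x [-0.99  -0.138  0.001] y [-0.002  0.007 -1.   ] z [ 0.138 -0.99  -0.007] zheading -82.08
target [0.465, 0.385, 0.15, -82.0] turn [ 0.007  -0.0015  0.0009] dp after turn [-0.0007  0.0812  0.0028]
```

View pics/w1.png

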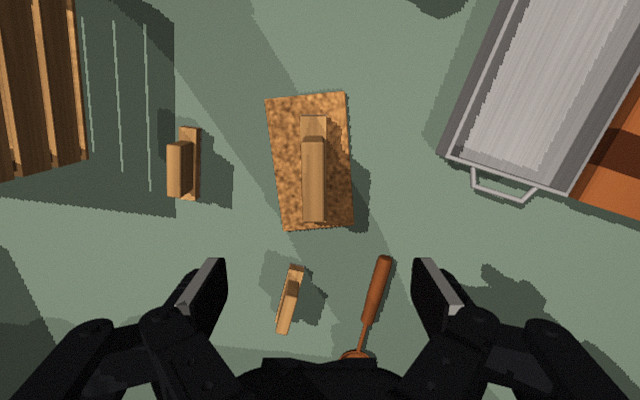

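The wrist view shows the scraper at (313,165) on the cork, between the fingers' lines. Its position, (0.466, 0.384) at 7.8°, agrees with the top view. I'll go down and grip.

>>> apply_moves(
  rows=[
    {"dp":[-0.001,0.023,0.003],"angular":[0.007,-0.002,0]},
    {"dp":[-0.001,0.023,0.001],"angular":[0,0,0]},
    {"dp":[0,0.023,0],"angular":[0,0,0]},
    {"dp":[0,0.023,0],"angular":[0,0,0]},
    {"dp":[0,0.023,0],"angular":[0,0,0]},
    {"dp":[0,0.023,0],"angular":[0,0,0]},
    {"dp":[0,0.023,0],"angular":[0,0,0]},
    {"dp":[0,0.022,0],"angular":[0,0,0]},
    {"dp":[0,0,0],"angular":[0,0,0]},
    {"dp":[0,0,0],"angular":[0,0,0]},
  ],
)

```text
t: 3.43
eef_pos: [0.4697, 0.3715, 0.0474]
tool_rot: [-0.144, 2.145, -2.164]
contact_force: [0.7, 0.4, 0.4]
opening: 0.085
```

```bash
python3 go.py .466 .3845 .048 -82
```

```text
t 3.43 p [0.4697 0.3715 0.0474] F [0.7 0.4 0.4] open 0.085 q [-0.48  0.73 -0.37  1.76  0.38  0.73 -2.49]
tool x [-0.991 -0.131  0.003] y [-0.001 -0.009 -1.   ] z [ 0.131 -0.991  0.009] zheading -82.45
target [0.466, 0.3845, 0.048, -82.0] turn [-0.0087 -0.0078  0.0026] dp after turn [ 0.0018 -0.0006 -0.0134]
```

>>> apply_moves(
  rows=[
    {"dp":[0.002,0,-0.007],"angular":[-0.009,-0.008,0.003]},
    {"dp":[0,0,-0.006],"angular":[0,0,0]},
    {"dp":[0,0,0],"angular":[0,0,0]},
    {"dp":[0,0,0],"angular":[0,0,0]},
    {"dp":[0,0,0],"angular":[0,0,0]},
    {"dp":[0,0,0],"angular":[0,0,0]},
    {"dp":[0,0,0],"angular":[0,0,0]},
    {"dp":[0,0,0],"angular":[0,0,0]},
    {"dp":[0,0,0],"angular":[0,0,0]},
    {"dp":[0,0,0],"angular":[0,0,0]},
  ],
)

```text
t: 4.27
eef_pos: [0.4667, 0.3852, 0.0482]
tool_rot: [-0.147, 2.15, -2.145]
contact_force: [-0.7, -0.7, 0.1]
opening: 0.0855
```

```bash
python3 go.py .466 .3845 .048 -82
```

```text
t 4.27 p [0.4667 0.3852 0.0482] F [-0.7 -0.7  0.1] open 0.0855 q [-0.5   0.74 -0.37  1.75  0.38  0.72 -2.5 ]
tool x [-0.99  -0.139 -0.003] y [ 0.003  0.002 -1.   ] z [ 0.139 -0.99  -0.002] zheading -81.99
target [0.466, 0.3845, 0.048, -82.0] turn [ 0.0019  0.0001 -0.0028] dp after turn [0.0008 0.0002 0.0006]
```

>>> apply_moves(
  rows=[
    {"dp":[0,0,0],"angular":[0,0,0]},
    {"dp":[0,0,0],"angular":[0,0,0]},
    {"dp":[0,0,0],"angular":[0,0,0]},
    {"dp":[0,0,0],"angular":[0,0,0]},
    {"dp":[0,0,0],"angular":[0,0,0]},
    {"dp":[0,0,0],"angular":[0,0,0]},
    {"dp":[0,0,0],"angular":[0,0,0]},
    {"dp":[0,0,0],"angular":[0,0,0]},
    {"dp":[0,0,0],"angular":[0,0,0]},
    {"dp":[0,0,0],"angular":[0,0,0]},
  ],
  claw=0,
  squeeze=80,
)

```text
t: 5.1
eef_pos: [0.4668, 0.3854, 0.0484]
tool_rot: [-0.147, 2.15, -2.145]
contact_force: [-0.1, 0.2, 2.0]
opening: 0.0208
```

>>> apply_moves(
  rows=[
    {"dp":[0,-0.01,0],"angular":[0,0,0]},
    {"dp":[0,-0.02,0],"angular":[0,0,0]},
    {"dp":[0,-0.02,0],"angular":[0,0,0]},
    {"dp":[0,-0.02,0],"angular":[0,0,0]},
    {"dp":[0,-0.02,0],"angular":[0,0,0]},
    {"dp":[0,-0.02,0],"angular":[0,0,0]},
    {"dp":[0,-0.01,0],"angular":[0,0,0]},
    {"dp":[0,0,0],"angular":[0,0,0]},
    {"dp":[0,0,0],"angular":[0,0,0]},
    {"dp":[0,0,0],"angular":[0,0,0]},
  ],
)

```text
t: 5.93
eef_pos: [0.4658, 0.3842, 0.167]
tool_rot: [-0.149, 2.149, -2.148]
contact_force: [0.5, -0.1, -1.5]
opening: 0.0211
```

```bash
python3 - <<'E'
# block frame -> world TCP for sweeps
import numpy as np
a=np.radians(-10.2); X=np.array([np.cos(a),np.sin(a)]); Y=np.array([-X[1],X[0]]); c=np.array([.5744,-.0231])
for x,y in [(.04,-.066),(.04,.13),(-.05,.13),(-.05,-.066)]: print(x,y,(c+X*x+Y*y).round(4))
E
python3 go.py .602 -.095 .168 -100.2 .602 -.095 .090 -100.2
python3 - <<'E'
import sys; sys.path.insert(0,'.')
from h import *
c=snap('side'); W=pts(c); np.savez('s1.npz',W=W); cv2.imwrite('pics/side1.png',c['pixels'])
o=get_obs(); p=o['eef_pos']; m=(np.hypot(W[...,0]-p[0],W[...,1]-p[1])<.08)&(W[...,2]>.05)&(W[...,2]<p[2]-.01); print(p[2], np.nanpercentile(W[m][:,2],[0,1,2,5,10]))
E
```

```text
0.04 -0.066 [ 0.6021 -0.0951]
0.04 0.13 [0.6368 0.0978]
-0.05 0.13 [0.5482 0.1137]
-0.05 -0.066 [ 0.5135 -0.0792]
t 5.93 p [0.4658 0.3842 0.167 ] F [ 0.5 -0.1 -1.5] open 0.0211 q [-0.45  0.57 -0.44  1.7   0.29  0.93 -2.43]
tool x [-0.99  -0.139 -0.001] y [ 0.001  0.001 -1.   ] z [ 0.139 -0.99  -0.001] zheading -81.99
target [0.602, -0.095, 0.168, -100.2] turn [ 0.0008  0.3179 -0.0011] dp after turn [-0.2189 -0.001   0.4475]
target [0.602, -0.095, 0.09, -100.2] turn [0. 0. 0.] dp after turn [0.    0.078 0.   ]
0.16677253776813777 [0.12288359 0.12534078 0.12620355 0.12787918 0.1301184 ]
```

View pics/side1.png

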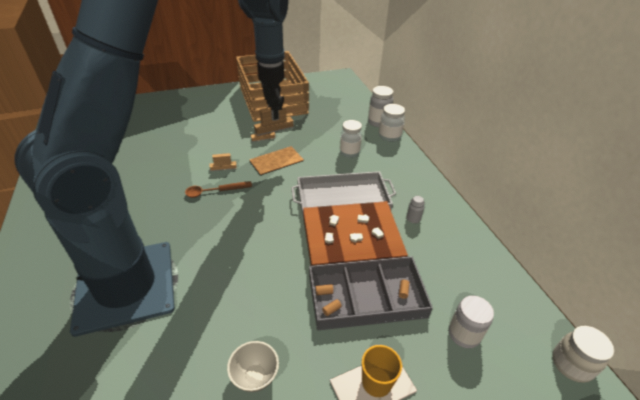

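The side view shows the scraper upright in the gripper, around (272,130), and the cork pad empty at (275,160). Its underside is 42 mm below the TCP. I'll carry it behind shards 1–3.

>>> apply_moves(
  rows=[
    {"dp":[0,0,0],"angular":[0,0.106,0]},
    {"dp":[0,0,0],"angular":[0,0.106,0]},
    {"dp":[0,0,0],"angular":[0,0.106,0]},
    {"dp":[-0.009,0,0.018],"angular":[0,0,0]},
    {"dp":[-0.017,0,0.034],"angular":[0,0,0]},
    {"dp":[-0.017,0,0.034],"angular":[0,0,0]},
    {"dp":[-0.017,0,0.034],"angular":[0,0,0]},
    {"dp":[-0.017,0,0.034],"angular":[0,0,0]},
    {"dp":[-0.017,0,0.034],"angular":[0,0,0]},
    {"dp":[-0.017,0,0.034],"angular":[0,0,0]},
  ],
)

```text
t: 6.82
eef_pos: [0.5358, 0.1447, 0.1667]
tool_rot: [-0.191, -2.13, 2.127]
contact_force: [-0.0, -0.2, -1.9]
opening: 0.021
```

>>> apply_moves(
  rows=[
    {"dp":[-0.017,0,0.034],"angular":[0,0,0]},
    {"dp":[-0.017,0,0.034],"angular":[0,0,0]},
    {"dp":[-0.017,0,0.034],"angular":[0,0,0]},
    {"dp":[-0.017,0,0.034],"angular":[0,0,0]},
    {"dp":[-0.017,0,0.034],"angular":[0,0,0]},
    {"dp":[-0.017,0,0.034],"angular":[0,0,0]},
    {"dp":[-0.012,0,0.02],"angular":[0,0,0]},
    {"dp":[-0.009,0,0.01],"angular":[0,0,0]},
    {"dp":[0,0,0],"angular":[0,0,0]},
    {"dp":[0,0,0],"angular":[0,0,0]},
  ],
)

```text
t: 7.65
eef_pos: [0.6155, -0.104, 0.1665]
tool_rot: [-0.191, -2.133, 2.124]
contact_force: [-0.1, 0.6, -1.8]
opening: 0.0211
```

```bash
python3 go.py .602 -.095 .089 -100.2
```

```text
t 7.65 p [ 0.6155 -0.104   0.1665] F [-0.1  0.6 -1.8] open 0.0211 q [ 0.3   0.58 -0.28  1.65  0.19  0.93 -1.8 ]
tool x [-0.984  0.177 -0.   ] y [ 0.001  0.004 -1.   ] z [-0.177 -0.984 -0.004] zheading -100.19
target [0.602, -0.095, 0.089, -100.2] turn [ 0.004   0.0002 -0.0004] dp after turn [ 0.0149  0.0775 -0.0065]
```

>>> apply_moves(
  rows=[
    {"dp":[0.008,0,-0.004],"angular":[0.003,0,0]},
    {"dp":[0.007,0.005,-0.003],"angular":[0,0,0]},
    {"dp":[0,0.015,0],"angular":[0,0,0]},
    {"dp":[0,0.02,0],"angular":[0,0,0]},
    {"dp":[0,0.02,0],"angular":[0,0,0]},
    {"dp":[0,0.01,0],"angular":[0,0,0]},
    {"dp":[0,0.004,0],"angular":[0,0,0]},
    {"dp":[0,0,0],"angular":[0,0,0]},
    {"dp":[0,0,0],"angular":[0,0,0]},
    {"dp":[0,0,0],"angular":[0,0,0]},
  ],
)

```text
t: 8.48
eef_pos: [0.6033, -0.0955, 0.0946]
tool_rot: [-0.194, -2.13, 2.13]
contact_force: [-0.5, -0.1, -1.3]
opening: 0.0211
```

```bash
python3 go.py .602 -.095 .0885 -100.2 .6368 .0978 .0885 -100.2
```

```text
t 8.48 p [ 0.6033 -0.0955  0.0946] F [-0.5 -0.1 -1.3] open 0.0211 q [ 0.27  0.65 -0.26  1.73  0.22  0.78 -1.85]
tool x [-0.984  0.177 -0.004] y [ 0.004 -0.001 -1.   ] z [-0.177 -0.984 -0.   ] zheading -100.2
target [0.602, -0.095, 0.0885, -100.2] turn [ 0.0001  0.0001 -0.0041] dp after turn [ 0.0014  0.0061 -0.0003]
target [0.6368, 0.0978, 0.0885, -100.2] turn [0. 0. 0.] dp after turn [-1.000e-04  0.000e+00 -1.959e-01]
```

>>> apply_moves(
  rows=[
    {"dp":[0.001,0.004,0],"angular":[0,0,-0.004]},
    {"dp":[0,0.002,0],"angular":[0,0,0]},
    {"dp":[0,0,0],"angular":[0,0,0]},
    {"dp":[0,0,-0.005],"angular":[0,0,0]},
    {"dp":[0,0,-0.01],"angular":[0,0,0]},
    {"dp":[0,0,-0.01],"angular":[0,0,0]},
    {"dp":[0,0,-0.01],"angular":[0,0,0]},
    {"dp":[0,0,-0.01],"angular":[0,0,0]},
    {"dp":[0,0,-0.01],"angular":[0,0,0]},
    {"dp":[0,0,-0.01],"angular":[0,0,0]},
  ],
)

```text
t: 9.32
eef_pos: [0.6133, -0.0303, 0.0876]
tool_rot: [-0.188, -2.128, 2.128]
contact_force: [-0.8, -1.6, 1.0]
opening: 0.0208
```

```bash
python3 go.py .6368 .0978 .0885 -100.2
```

```text
t 9.32 p [ 0.6133 -0.0303  0.0876] F [-0.8 -1.6  1. ] open 0.0208 q [ 0.16  0.67 -0.26  1.72  0.23  0.78 -1.95]
tool x [-0.984  0.177  0.002] y [-0.002  0.    -1.   ] z [-0.177 -0.984  0.   ] zheading -100.18
target [0.6368, 0.0978, 0.0885, -100.2] turn [-0.0002  0.0004  0.0016] dp after turn [-0.0004 -0.0009 -0.1302]
```

>>> apply_moves(
  rows=[
    {"dp":[0,-0.001,-0.01],"angular":[0,0,0.002]},
    {"dp":[0,0,-0.01],"angular":[0,0,0]},
    {"dp":[0,0,-0.01],"angular":[0,0,0]},
    {"dp":[0,0,-0.01],"angular":[0,0,0]},
    {"dp":[0,0,-0.01],"angular":[0,0,0]},
    {"dp":[0,0,-0.01],"angular":[0,0,0]},
    {"dp":[0,0,-0.012],"angular":[0,0,0]},
    {"dp":[0,0,-0.014],"angular":[0,0,0]},
    {"dp":[0,0,-0.016],"angular":[0,0,0]},
    {"dp":[0,0,-0.018],"angular":[0,0,0]},
  ],
)

```text
t: 10.15
eef_pos: [0.6345, 0.0876, 0.0884]
tool_rot: [-0.191, -2.128, 2.128]
contact_force: [-0.2, -0.3, -1.8]
opening: 0.0207
```

>>> apply_moves(
  rows=[
    {"dp":[0,0,-0.016],"angular":[0,0,0]},
    {"dp":[0,0,-0.006],"angular":[0,0,0]},
    {"dp":[0,0,0],"angular":[0,0,0]},
    {"dp":[0,0,0],"angular":[0,0,0]},
    {"dp":[0,0,0],"angular":[0,0,0]},
    {"dp":[0,-0.01,0],"angular":[0,0,0]},
    {"dp":[0,-0.02,0],"angular":[0,0,0]},
    {"dp":[0,-0.02,0],"angular":[0,0,0]},
    {"dp":[0,-0.02,0],"angular":[0,0,0]},
    {"dp":[0,-0.01,0],"angular":[0,0,0]},
  ],
)

```text
t: 10.98
eef_pos: [0.6397, 0.1073, 0.1718]
tool_rot: [-0.196, -2.13, 2.129]
contact_force: [0.9, 0.1, -0.9]
opening: 0.0209
```

```bash
cat > sh.py <<'E'
from h import *
import sys
def run(f):
    a=np.radians(-10.2); X=np.array([np.cos(a),np.sin(a)]); Y=np.array([-X[1],X[0]])
    c0=np.array([.5744,-.0231])
    for cam in ('top','side'):
        c=snap(cam,cam+f+'.png'); W=pts(c); p=c['pixels']; hsv=cv2.cvtColor(p,cv2.COLOR_BGR2HSV)
        r=W[...,:2]-c0; bx=r@X; by=r@Y; z=W[...,2]
        m=(hsv[...,1]<60)&(hsv[...,2]>165)&(abs(bx)<.15)&(by>-.1)&(by<.26)&(z>.0)&(z<.065)
        n,l,s,ce=cv2.connectedComponentsWithStats(m.astype(np.uint8))
        for i in range(1,n):
            if s[i,4]>8: q=l==i; print(cam,ce[i].round(),s[i,4],'block x %.3f y %.3f z %.3f'%(np.median(bx[q]),np.median(by[q]),np.nanmax(z[q])))
run(sys.argv[1])
E
python3 sh.py 2; python3 go.py .5135 -.0792 .168 -100.2
python3 - <<'E'
import cv2
a=cv2.imread('pics/top2.png')[100:250,240:440];b=cv2.imread('pics/side2.png')[150:300,270:430]
import numpy as np
cv2.imwrite('pics/c2.png',np.hstack([cv2.resize(a,(440,330)),cv2.resize(b,(352,330))]))
E
```

```text
top [296. 200.] 14 block x -0.096 y 0.170 z 0.008
side [293. 189.] 43 block x -0.140 y 0.215 z 0.035
side [340. 195.] 1370 block x 0.000 y 0.184 z 0.045
side [294. 208.] 13 block x -0.140 y 0.146 z 0.003
side [332. 219.] 29 block x -0.047 y 0.035 z 0.058
side [296. 234.] 95 block x -0.144 y 0.042 z 0.005
side [398. 223.] 12 block x 0.148 y 0.055 z 0.005
side [329. 237.] 57 block x -0.066 y -0.026 z 0.057
side [406. 242.] 15 block x 0.147 y -0.023 z 0.004
side [299. 259.] 16 block x -0.145 y -0.045 z 0.003
side [300. 265.] 19 block x -0.144 y -0.066 z 0.004
side [301. 273.] 13 block x -0.145 y -0.089 z 0.003
t 11.08 p [0.6397 0.1076 0.171 ] F [-0.5 -0.1 -1.2] open 0.0209 q [-0.05  0.61 -0.28  1.58  0.19  0.97 -2.14]
tool x [-0.984  0.178 -0.004] y [ 0.004  0.    -1.   ] z [-0.178 -0.984 -0.001] zheading -100.28
target [0.5135, -0.0792, 0.168, -100.2] turn [ 0.0011 -0.0013 -0.0044] dp after turn [0.0912 0.003  0.2062]
```

View pics/c2.png

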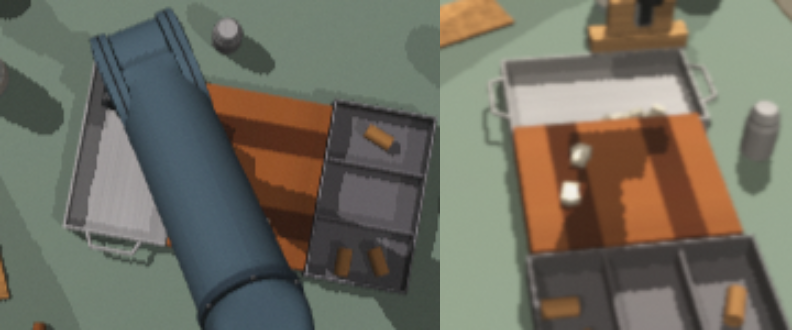

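The three shards are out of sight below the block edge in the pan (side crop (605–665,112)). Shards 4 and 5 stay on the block at x'/y' (-47,35) and (-66,-26) mm. Now the second sweep.

>>> apply_moves(
  rows=[
    {"dp":[0.007,0,0.015],"angular":[0,0,-0.003]},
    {"dp":[0.013,0,0.03],"angular":[0,0,0]},
    {"dp":[0.013,0,0.03],"angular":[0,0,0]},
    {"dp":[0.013,0,0.03],"angular":[0,0,0]},
    {"dp":[0.013,0,0.03],"angular":[0,0,0]},
    {"dp":[0.013,0,0.03],"angular":[0,0,0]},
    {"dp":[0.012,0,0.025],"angular":[0,0,0]},
    {"dp":[0.007,0,0.016],"angular":[0,0,0]},
    {"dp":[0,0,0],"angular":[0,0,0]},
    {"dp":[0,0,0],"angular":[0,0,0]},
  ],
)

```text
t: 11.92
eef_pos: [0.511, -0.0797, 0.1679]
tool_rot: [-0.188, -2.124, 2.125]
contact_force: [0.0, 0.6, -0.9]
opening: 0.0212
```

```bash
python3 go.py .5135 -.0792 .0885 -100.2
```

```text
t 11.92 p [ 0.511  -0.0797  0.1679] F [ 0.   0.6 -0.9] open 0.0212 q [ 0.29  0.42 -0.28  1.93  0.15  0.82 -1.82]
tool x [-0.984  0.18   0.004] y [-0.004  0.    -1.   ] z [-0.18  -0.984  0.001] zheading -100.36
target [0.5135, -0.0792, 0.0885, -100.2] turn [-0.0006 -0.0028  0.0044] dp after turn [-0.0024  0.0794 -0.0009]
```

>>> apply_moves(
  rows=[
    {"dp":[-0.002,0.005,-0.001],"angular":[0,-0.003,0.003]},
    {"dp":[0,0.015,0],"angular":[0,0,0]},
    {"dp":[0,0.02,0],"angular":[0,0,0]},
    {"dp":[0,0.02,0],"angular":[0,0,0]},
    {"dp":[0,0.01,0],"angular":[0,0,0]},
    {"dp":[0,0.005,0],"angular":[0,0,0]},
    {"dp":[0,0,0],"angular":[0,0,0]},
    {"dp":[0,0,0],"angular":[0,0,0]},
    {"dp":[0,0,0],"angular":[0,0,0]},
    {"dp":[0,0,0],"angular":[0,0,0]},
  ],
)

```text
t: 12.75
eef_pos: [0.5151, -0.0779, 0.0946]
tool_rot: [-0.189, -2.13, 2.131]
contact_force: [0.5, -0.6, -1.4]
opening: 0.0211
```

```bash
python3 go.py .5135 -.0792 .0885 -100.2
```

```text
t 12.75 p [ 0.5151 -0.0779  0.0946] F [ 0.5 -0.6 -1.4] open 0.0211 q [ 0.26  0.53 -0.25  1.97  0.2   0.67 -1.86]
tool x [-0.985  0.174 -0.002] y [ 0.002 -0.    -1.   ] z [-0.174 -0.985  0.   ] zheading -100.04
target [0.5135, -0.0792, 0.0885, -100.2] turn [-0.0001  0.0029 -0.0021] dp after turn [0.0014 0.0061 0.0016]
```

>>> apply_moves(
  rows=[
    {"dp":[0.001,0.004,0],"angular":[0,0.002,-0.002]},
    {"dp":[0,0.002,0],"angular":[0,0,0]},
    {"dp":[0,0,0],"angular":[0,0,0]},
    {"dp":[0,0,-0.005],"angular":[0,0,0]},
    {"dp":[0,0,-0.01],"angular":[0,0,0]},
    {"dp":[0,0,-0.01],"angular":[0,0,0]},
    {"dp":[0,0,-0.01],"angular":[0,0,0]},
    {"dp":[0,0,-0.01],"angular":[0,0,0]},
    {"dp":[0,0,-0.01],"angular":[0,0,0]},
    {"dp":[0,0,-0.01],"angular":[0,0,0]},
  ],
)

```text
t: 13.58
eef_pos: [0.5249, -0.0122, 0.0877]
tool_rot: [-0.186, -2.128, 2.128]
contact_force: [0.1, 0.3, -0.9]
opening: 0.0211
```

>>> apply_moves(
  rows=[
    {"dp":[0,0,-0.01],"angular":[0,0,0]},
    {"dp":[0,0,-0.01],"angular":[0,0,0]},
    {"dp":[0,0,-0.01],"angular":[0,0,0]},
    {"dp":[0,0,-0.01],"angular":[0,0,0]},
    {"dp":[0,0,-0.01],"angular":[0,0,0]},
    {"dp":[0,0,-0.01],"angular":[0,0,0]},
    {"dp":[0,0,-0.012],"angular":[0,0,0]},
    {"dp":[0,0,-0.014],"angular":[0,0,0]},
    {"dp":[0,0,-0.016],"angular":[0,0,0]},
    {"dp":[0,0,-0.018],"angular":[0,0,0]},
  ],
)

```text
t: 14.42
eef_pos: [0.5461, 0.1056, 0.0876]
tool_rot: [-0.188, -2.127, 2.128]
contact_force: [0.9, 0.9, -0.9]
opening: 0.0212
```

>>> apply_moves(
  rows=[
    {"dp":[0,0,-0.016],"angular":[0,0,0]},
    {"dp":[0,0,-0.006],"angular":[0,0,0]},
    {"dp":[0,0,0],"angular":[0,0,0]},
    {"dp":[0,0,0],"angular":[0,0,0]},
    {"dp":[0,0,0],"angular":[0,0,0]},
    {"dp":[0,-0.01,0],"angular":[0,0,0]},
    {"dp":[0,-0.02,0],"angular":[0,0,0]},
    {"dp":[0,-0.02,0],"angular":[0,0,0]},
    {"dp":[0,-0.02,0],"angular":[0,0,0]},
    {"dp":[0,-0.01,0],"angular":[0,0,0]},
  ],
)

```text
t: 15.25
eef_pos: [0.5512, 0.1254, 0.1707]
tool_rot: [-0.192, -2.129, 2.128]
contact_force: [0.2, 0.7, -1.0]
opening: 0.0214
```

```bash
python3 go.py .465 .3865 .168 -82 ; python3 go.py .535 .386 .168 -100.2|tail -1
```

```text
t 15.25 p [0.5512 0.1254 0.1707] F [ 0.2  0.7 -1. ] open 0.0214 q [-0.09  0.48 -0.28  1.81  0.17  0.87 -2.19]
tool x [-0.984  0.178 -0.002] y [ 0.002  0.001 -1.   ] z [-0.178 -0.984 -0.001] zheading -100.24
target [0.465, 0.3865, 0.168, -82.0] turn [ 0.0007 -0.3183 -0.0017] dp after turn [ 0.049   0.0027 -0.2705]
target [0.535, 0.386, 0.168, -100.2] turn [ 0.0009 -0.0006 -0.0015] dp after turn [ 0.0621  0.0027 -0.2536]
```

>>> apply_moves(
  rows=[
    {"dp":[0,0,0],"angular":[0,-0.106,0]},
    {"dp":[0,0,0],"angular":[0,-0.106,0]},
    {"dp":[0,0,0],"angular":[0,-0.106,0]},
    {"dp":[0.006,0,-0.03],"angular":[0,0,0]},
    {"dp":[0.007,0,-0.04],"angular":[0,0,0]},
    {"dp":[0.007,0,-0.04],"angular":[0,0,0]},
    {"dp":[0.007,0,-0.04],"angular":[0,0,0]},
    {"dp":[0.007,0,-0.04],"angular":[0,0,0]},
    {"dp":[0.007,0,-0.04],"angular":[0,0,0]},
    {"dp":[0.007,0,-0.03],"angular":[0,0,0]},
  ],
)

```text
t: 16.08
eef_pos: [0.4643, 0.3798, 0.1682]
tool_rot: [-0.155, 2.15, -2.147]
contact_force: [-0.4, 0.0, -1.4]
opening: 0.021
```

>>> apply_moves(
  rows=[
    {"dp":[0,0,-0.01],"angular":[0,0,0]},
    {"dp":[0,0,0],"angular":[0,0,0]},
    {"dp":[0,0,0],"angular":[0,0,0]},
    {"dp":[0,0,0],"angular":[0,0,0]},
    {"dp":[0,0,0],"angular":[0,0,0]},
    {"dp":[0,0,0],"angular":[0,0,0]},
    {"dp":[0,0,0],"angular":[0,0,0]},
    {"dp":[0,0,0],"angular":[0,0,0]},
    {"dp":[0,0,0],"angular":[0,0,0]},
    {"dp":[0,0,0],"angular":[0,0,0]},
  ],
)

```text
t: 16.92
eef_pos: [0.4645, 0.3865, 0.1679]
tool_rot: [-0.153, 2.15, -2.149]
contact_force: [0.9, -0.7, -1.8]
opening: 0.0209
```

```bash
python3 sh.py 3|grep -v "z 0.00[345]"; python3 go.py .465 .3865 .048 -82
python3 - <<'E'
import cv2
a=cv2.imread('pics/top3.png')[110:240,250:390];b=cv2.imread('pics/side3.png')[150:270,275:425]
import numpy as np
cv2.imwrite('pics/c3.png',np.hstack([cv2.resize(a,(400,371)),cv2.resize(b,(400,371))]))
E
```

```text
top [317. 148.] 13 block x 0.079 y 0.130 z 0.041
top [315. 167.] 12 block x 0.019 y 0.127 z 0.032
top [306. 180.] 49 block x -0.029 y 0.148 z 0.025
top [303. 191.] 45 block x -0.063 y 0.150 z 0.020
side [294. 189.] 25 block x -0.137 y 0.206 z 0.035
side [340. 195.] 1358 block x 0.002 y 0.184 z 0.037
side [296. 234.] 13 block x -0.145 y 0.042 z 0.002
t 17.02 p [0.4645 0.3867 0.1678] F [-0.9  0.4 -2. ] open 0.0212 q [-0.49  0.56 -0.38  1.7   0.25  0.93 -2.4 ]
tool x [-0.99  -0.14   0.002] y [-0.002  0.    -1.   ] z [ 0.14 -0.99 -0.  ] zheading -81.93
target [0.465, 0.3865, 0.048, -82.0] turn [0.0004 0.0012 0.0018] dp after turn [-0.0005  0.1198  0.0002]
```

View pics/c3.png

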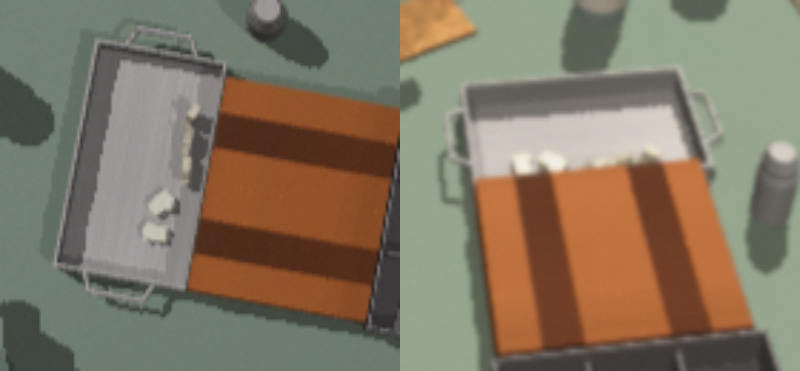

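All five shards are in the pan. Three of them, at left crop (190,115–170), look like they are leaning on the near wall, and one reads a top height of 0.041. I'll check those heights.

```bash
python3 - <<'E'
from h import *
a=np.radians(-10.2); X=np.array([np.cos(a),np.sin(a)]); Y=np.array([-X[1],X[0]]); c0=np.array([.5744,-.0231])
np.set_printoptions(linewidth=250)
c=snap('top'); W=pts(c); r=W[...,:2]-c0; by=r@Y; bx=r@X
print('cols 308-328; rows 140-178, z mm')
for v in range(140,178): print(v,'x',int(1000*bx[v,316]),(W[v,308:328,2]*1000).round().astype(int),'y',(1000*by[v,308:328:4]).round().astype(int))
E
python3 - <<'E'
import cv2
a=cv2.imread('pics/top3.png')[135:205,295:330]
cv2.imwrite('pics/c4.png',cv2.resize(a,None,fx=8,fy=8,interpolation=cv2.INTER_CUBIC))
E
```

```text
cols 308-328; rows 140-178, z mm
140 x 107 [ 6  4 10 10 11  1  1  6  5 10  2  8  5 -1  9 14  1  0 -2 30] y [166 153 140 128 115]
141 x 104 [ 1  7 -4  3  4  3 -4 -1  5  0  1  0  2  2  7  4  2  6 29 28] y [166 153 140 127 114]
142 x 100 [12  6  6  4  5  6  3  6  7  2  7  4  9  1  2  6  8  3 29 29] y [164 152 139 126 113]
143 x 97 [ 2  4 -1  4  4  3  6  5  7 -4  4  4  3  6  3  6 11  3 35 22] y [164 151 138 126 113]
144 x 95 [ 9  3  2  4  1  5  5  2  2  7  6  5  5  9  7  7  8 -6 36  3] y [163 151 138 125 112]
145 x 91 [ 5  6  7  4  0  2  3  2  7  6  4  6  5  5  5  4  2  6 36  3] y [163 150 137 125 112]
146 x 87 [ 3  3 -1  2  2  3  5  5  6  8 28  0  4  9  9  8 13  2 32 45] y [162 150 137 124 111]
147 x 84 [ 7  6  5  4  6 10  2  1  5 32 27 32 25  5 -4  2  6 24 30 43] y [162 149 136 123 111]
148 x 77 [ 8  3  7  4  3  5 11  5 32 35 29 34  3  3 -1  4  0 32 33 45] y [161 148 134 123 110]
149 x 73 [-2  4 -1  1  6  8  5  1 37 28 32 25  4  4 -3  5 12 36  7 54] y [161 148 133 122 109]
150 x 71 [ 2 11  4 -1  2  6  3 31 29 31 22  4 11  6 -3  3  8 33  0 42] y [160 147 133 121 109]
151 x 68 [ 6 -3  6 
[... 2263 characters left out ...]
3  2 22 23 18  6  5  3  2 29  4 42 48 46 41 43] y [147 135 121 109  95]
172 x 4 [ 2  3 -1 15  7  1 22 27  7  2  2  5  3 36 -5 43 46 45 52 48] y [147 134 121 109  95]
173 x 1 [ 0 10  8  5  7 17 23 18  1 -4  5 -3  2 30 44 44 49 49 40 44] y [146 133 121 108  94]
174 x -1 [11 -1  4 14  0  1  3  8  0  3  0  7 30 36 47 41 47 47 43 51] y [145 133 120 107  94]
175 x -4 [-2  4 -5 -1 12  1  5  7 -1  6  1 13 30 32 46 47 44 45 42 42] y [145 132 120 106  93]
176 x -9 [13  2  0  7  5  6  6  1 15  7  7  1 28 10 44 49 46 47 47 51] y [144 132 119 105  92]
177 x -11 [16  2  8  0  9  7  0  1  5  9 -3  3 29 -5 47 41 49 45 42 47] y [143 131 118 105  92]<stdin>:6: RuntimeWarning: invalid value encountered in cast
```

View pics/c4.png

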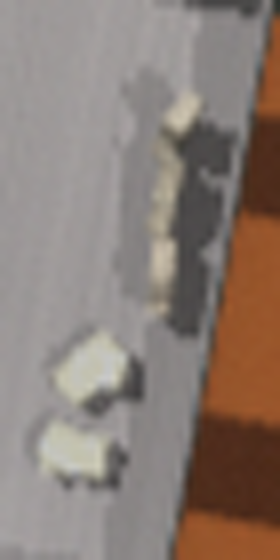

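Three shards stand on edge in the pan. Their tops are at about 0.030, so their centres are near 0.017, well below 0.028, and they are inside the pan's y limit (y about -0.05). The other two lie flat further in. I'll set the scraper down.

>>> apply_moves(
  rows=[
    {"dp":[0,0.01,0],"angular":[0,-0.02,0.002]},
    {"dp":[0,0.02,0],"angular":[0,-0.02,0]},
    {"dp":[0,0.025,0],"angular":[0,0,0]},
    {"dp":[0,0.025,0],"angular":[0,0,0]},
    {"dp":[0,0.02,0],"angular":[0,0,0]},
    {"dp":[0,0.01,0],"angular":[0,0,0]},
    {"dp":[0,0,0],"angular":[0,0,0]},
    {"dp":[0,0,0],"angular":[0,0,0]},
    {"dp":[0,0,0],"angular":[0,0,0]},
    {"dp":[0,0,0],"angular":[0,0,0]},
  ],
)

```text
t: 17.9
eef_pos: [0.4653, 0.3876, 0.0593]
tool_rot: [-0.19, 2.128, -2.124]
contact_force: [-0.2, -1.2, -1.5]
opening: 0.0208
```

```bash
python3 go.py .465 .3865 .0485 -79.6
```

```text
t 17.9 p [0.4653 0.3876 0.0593] F [-0.2 -1.2 -1.5] open 0.0208 q [-0.52  0.71 -0.34  1.75  0.33  0.73 -2.43]
tool x [-0.984 -0.18  -0.002] y [ 0.002  0.002 -1.   ] z [ 0.18  -0.984 -0.002] zheading -79.63
target [0.465, 0.3865, 0.0485, -79.6] turn [ 0.0018 -0.0006 -0.0024] dp after turn [0.0005 0.0108 0.001 ]
```

>>> apply_moves(
  rows=[
    {"dp":[0,0.004,0],"angular":[0.002,0,-0.002]},
    {"dp":[0,0.003,0],"angular":[0,0,0]},
    {"dp":[0,0.002,0],"angular":[0,0,0]},
    {"dp":[0,0.002,0],"angular":[0,0,0]},
    {"dp":[0,0,0],"angular":[0,0,0]},
    {"dp":[0,0,0],"angular":[0,0,0]},
    {"dp":[0,0,0],"angular":[0,0,0]},
    {"dp":[0,0,0],"angular":[0,0,0]},
    {"dp":[0,0,0],"angular":[0,0,0]},
    {"dp":[0,0,0],"angular":[0,0,0]},
  ],
)

```text
t: 18.73
eef_pos: [0.4644, 0.3867, 0.0484]
tool_rot: [-0.194, 2.125, -2.13]
contact_force: [-5.6, -4.8, 14.2]
opening: 0.021
```

```bash
python3 go.py .465 .3865 .0485 -79.6
```

```text
t 18.73 p [0.4644 0.3867 0.0484] F [-5.6 -4.8 14.2] open 0.021 q [-0.53  0.73 -0.33  1.75  0.34  0.72 -2.43]
tool x [-0.984 -0.18   0.002] y [-0.001 -0.002 -1.   ] z [ 0.18  -0.984  0.002] zheading -79.63
target [0.465, 0.3865, 0.0485, -79.6] turn [-0.0022 -0.0005  0.0015] dp after turn [-0.0006 -0.0001  0.0003]
```

In contact with the pad at about 14 N. I'll release and rise.

>>> apply_moves(
  rows=[
    {"dp":[0,0,0],"angular":[0,0,0]},
    {"dp":[0,0,0],"angular":[0,0,0]},
    {"dp":[0,0,0],"angular":[0,0,0]},
    {"dp":[0,0,0],"angular":[0,0,0]},
    {"dp":[0,0,0],"angular":[0,0,0]},
    {"dp":[0,0,0],"angular":[0,0,0]},
    {"dp":[0,0,0],"angular":[0,0,0]},
    {"dp":[0,0,0],"angular":[0,0,0]},
    {"dp":[0,0,0],"angular":[0,0,0]},
    {"dp":[0,0,0],"angular":[0,0,0]},
  ],
  claw=1,
)

```text
t: 19.57
eef_pos: [0.4645, 0.3867, 0.0468]
tool_rot: [-0.195, 2.126, -2.129]
contact_force: [0.4, -0.1, -0.5]
opening: 0.0852
```

>>> apply_moves(
  rows=[
    {"dp":[0,-0.01,0],"angular":[0,0,0]},
    {"dp":[0,-0.02,0],"angular":[0,0,0]},
    {"dp":[0,-0.025,0],"angular":[0,0,0]},
    {"dp":[0,-0.025,0],"angular":[0,0,0]},
    {"dp":[0,-0.025,0],"angular":[0,0,0]},
    {"dp":[0,-0.025,0],"angular":[0,0,0]},
    {"dp":[0,-0.025,0],"angular":[0,0,0]},
    {"dp":[0,-0.02,0],"angular":[0,0,0]},
    {"dp":[0,-0.01,0],"angular":[0,0,0]},
    {"dp":[0,0,0],"angular":[0,0,0]},
  ],
)

```text
t: 20.4
eef_pos: [0.4658, 0.3881, 0.2348]
tool_rot: [-0.19, 2.127, -2.125]
contact_force: [-0.1, 0.4, 0.5]
opening: 0.0857
```

```bash
python3 go.py
python3 - <<'E'
from h import *
c=snap('wrist','w2.png'); W=pts(c); z=W[...,2]; near=np.hypot(W[...,0]-.465,W[...,1]-.387)<.1
hsv=cv2.cvtColor(c['pixels'],cv2.COLOR_BGR2HSV)
for nm,m in (('grip',near&(z>.073)&(z<.095)),('cork',near&(z>.002)&(z<.095)&(hsv[...,1]>70))):
    n,l,s,ce=cv2.connectedComponentsWithStats(m.astype(np.uint8)); i=1+np.argmax(s[1:,4])
    q=W[l==i]; r=cv2.minAreaRect((q[:,:2]*1000).astype(np.float32)); print(nm,np.round(r[0],1),np.round(r[1],1),round(r[2],1),np.median(q[:,2]))
c=snap('top','top4.png')
E
python3 sh.py 5|grep top
```

```text
t 20.4 p [0.4658 0.3881 0.2348] F [-0.1  0.4  0.5] open 0.0857 q [-0.47  0.49 -0.41  1.64  0.22  1.05 -2.34]
tool x [-0.984 -0.18  -0.002] y [ 0.002  0.001 -1.   ] z [ 0.18  -0.984 -0.001] zheading -79.64
grip [464.4 386.1] [79.1 21.8] 9.8 0.08299918262177902
cork [466.6 386.7] [161.6  90.8] 13.0 0.007518676561202947
top [317. 148.] 13 block x 0.079 y 0.130 z 0.041
top [315. 167.] 12 block x 0.019 y 0.128 z 0.030
top [306. 180.] 49 block x -0.029 y 0.148 z 0.022
top [303. 191.] 45 block x -0.063 y 0.150 z 0.021
```

View pics/w2.png

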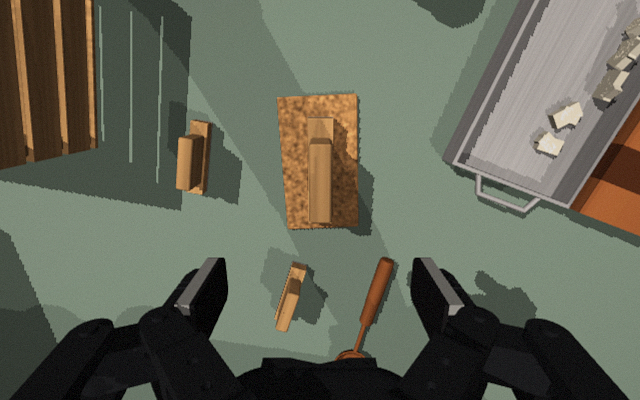

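```bash
python3 -c "
from plant import sign_off,get_obs
print(sign_off(), get_obs()['t'])"
```

```text
the job is handed in; nothing more can be done
the job is handed in; nothing more can be done
```

I swept all five shards into the roasting pan in two strokes, stood the scraper back on its cork pad, let go and handed the job in. It took about 20 s of the 64 s allowed. The hand-in gives no verdict.

**Scraper:** in the last wrist-camera check it stands upright, about 2 mm from the pad's centre and about 3° off the pad's length. The gripper is open and about 15 cm clear of it.

**Shards:** all five are inside the pan, and their positions had not changed between the last two looks.
- Two lie further in with tops at about 21 mm, and three stand on edge about 10 mm from the near wall.
- The standing ones average about 31 mm at the top, so their centres should be near 17 mm, below the 28 mm limit.
- One standing shard gave a single depth reading of 41 mm. I took that as noise, because the readings around it average about 31 mm.

**Contacts:** wrist forces stayed small throughout, at most about 15 N when setting the scraper down. The pictures showed no bystander out of place, but I didn't measure their positions again at the end.

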